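# Draw the spring tester out to its mark and hold it

## Robot

A 6-joint arm with a two-finger parallel gripper is mounted at the origin on a cart in front of the work surface, level with it; the furniture and walls round the work are solid. World frame = base frame: x ahead of the robot, y to its left, z up, the work surface at z = 0. Lengths are in m, angles in degrees, forces in N, time in s.
With the tool pointing down it reaches from about 0.35 to 0.875 m from the base axis. Payload 4.2 kg.
Tool frame: the origin (TCP) lies at the very end of the fingers, on their centre line; the grasp point (between the pads) lies 19 mm behind it; x points along the fingers, y is the direction in which the jaws open and shut, and the axes are right-handed (so a half turn about x gives the same grasp; the last joint's range is limited). The gripper opens to 87 mm and grips with 3 to 60 N. Pads are 19 mm wide; open, the fingers measure 117 mm over their backs; the gripper's body (75 mm by 190 mm) begins 51 mm behind the grasp point.
Start: joints at [-49.526, 22.042, 0.453, 0, -68.411, -14.817], TCP at [0.271, -0.563, 0.223] pointing down, gripper open.
Joint ranges: [-179.83, 179.83], [-69.29, 118.12], [-61.27, 80.66], [-181.25, 117.63], [-171.15, -9.14], [-177.46, 177.46]. Speed limits (degrees/s): [159.86, 159.86, 180, 180, 180, 180].

## Interface

Orientations are given as [roll, pitch, yaw] about the fixed x, y, z axes, in that order (R = Rz(yaw) Ry(pitch) Rx(roll)).
In Python, from cell import robot gives the robot as it stands.
- The arm moves only by the shell command python3 -m jog 'ROWS'. ROWS is JSON, a list that holds one entry, the list of rows, each a list of 7 numbers: the turn, a rotation vector about the tool's x, y, z normalised to -1 to 1, where 1 is 30 degrees, then the shift along the tool's x, y, z normalised to -1 to 1, where 1 is 0.25 m, then the closure, from -1 (fully open) to 1 (shut), so that 0 is half open. In form: [[[wx, wy, wz, tx, ty, tz, jaw], ...]]. A call has 1 to 12 rows; each row is the pose to reach, as a shift and turn from the pose commanded when the call began, along the tool's axes at that moment; what a row does not reach only later rows make up. A row lasts 1/10 s, in which the tool goes at most 50 mm and 8.59 degrees, less where a joint would pass 70% of its speed; a pose out of reach is approached as far as the arm can. A call with a number of a shift or a turn outside -1 to 1 is refused whole. A call with a gripper value outside its range is refused whole. The fingers move at their own pace and stop on an object; the grip force is fixed at half the most. Time passes only in rows, so rows that repeat a pose let the fingers close. It gives the time, the measured TCP pose, the force and the opening at its end, in the units of the state.
- robot.state(): the state, without advancing time (a new reading comes with each control period).
- robot.snapshot(name): name is "side" or "top" or "wrist"; returns a dict with "image" (480x640x3 uint8, red, green, blue), "fov_y" (degrees; the focal length in pixels is half the picture's height over the tangent of half this angle, whatever the lens; pixels are square), "cx", "cy" (the principal point, pixels), "rvec" (rotation vector, rad) and "tvec" (3), from world to camera coordinates, as OpenCV has them; the wrist camera has in their place "mount" (4x4, takes a point from camera to tool coordinates, whose origin is the TCP and whose axes are the tool frame's). Camera axes: x right, y down, z forward; pixel columns grow to the right and rows downward; lengths in m; the calibration is good to about 2 mm. A picture is of the moment at which its call begins: read the wrist's pose just before it. There is no depth.
- robot.sign_off(): hands the job in, once; it reports no verdict.
Trained networks look in the newest picture that a camera, given by its name, has taken for a name from the list of things; names that differ only in an ending like _2 or _b are one class to them, and where a whole thing is asked for, a point or a joint stands for the part that bears it (a point fixed in the world has none). Each returns a list of dicts, best first, with "confidence" (0 to 1); they miss things now and then, are a little off and sometimes report something else, mostly with a low value. They report only what shows in the picture. A call takes as long as a camera call.
- robot.boxes_of(name, camera): "xy" ([column, row] in pixels, amid what is visible of it).
- robot.landmark_of(name, camera): "xy" ([column, row] in pixels: a listed point, or the origin of a listed thing).
The state is a dict: "clock": time; "q": joint angles; "joint_vel": joint speeds; "effort": joint torques, N m; "ee_pos": TCP position; "orientation": TCP orientation; "wrist_force": force on the tool from outside, world axes, zero at the start; "torque": the same for the moment, N m; "finger_gap": opening from 0.0 (shut) to 1.0 (fully open).
Only numpy, scipy, OpenCV 4.12 (cv2) and the standard library are available. Lean on these libraries where they do the work, as an engineer would, in place of code of your own. Each camera call takes 0.05 s, during which the arm holds its last target.

## Task

Get the return-spring tester on the tool chest ready for a reading: pull out its transit pin and lay the pin in the round steel parts dish, then draw the slide out by its upright handle until the pointer lines up with the rider clamped on the rule, and keep it there against the spring. Finish while still gripping the handle with the pointer steady at the rider; leave the file, the screwdriver and the punch where they lie.

Things in the scene. Friction and masses are not known exactly. Their poses are not given: they have to be found in the camera images.
- top_face (a point): A point on the upper face of the fixed wooden worktop that lies on the chest, z = 80 mm, level; everything stands on this face, and heights 'above the worktop' count from it.
- tester: Bench spring tester, fixed on the worktop: grey base plate 230 x 96 x 8 mm, origin at the middle of its underside, z up. The slide is drawn out along the tester's own -x (about to the robot's left). The spring housing stands on the base from x = 0 to 110 mm, 48 mm wide, its lid's top 48 mm above the worktop. A rule with 5 mm graduations lies along the base at y = -36 mm.
- draw_bar: The moving slide, a steel bar that runs in the housing; its origin is the tester's when fully home and its axes are the tester's. It moves only along its own x; travel 0 to 70 mm towards -x. A spring pulls it home: about 7 N at home, 14 N at 60 mm out; let go, it flies back. It cannot be drawn more than a few mm while the transit pin is in.
- handle (a point): Middle of the top of the draw bar's black upright handle, 95 mm above the worktop. The handle is a plate 14 mm thick along the tester's x, 40 mm wide along its y, and stands free from 42 mm to 95 mm above the worktop; it can be pinched from above across its thickness.
- pointer (a point): Tip of the draw bar's pointer, a thin dark finger 26 mm above the worktop that points to the tester's -y, at the same x as the handle. Axes are the tester's.
- rider: The mark: a dark steel block 10 mm wide (along x), 15 mm deep, 17 mm high, with a brass thumbscrew, clamped on the rule, not movable. Origin at the middle of its underside, 11 mm above the worktop; axes the tester's; 30 to 60 mm from the home pointer towards -x. When lined up, the pointer's tip stands at the rider's middle: x = 0 in the rider's axes (and y = +9 mm).
- pin: Loose steel transit pin, 69 mm long: shank 10 mm thick and 34 mm long with a tapered tip (it topples), collar 22 mm, knob 20 mm across from 41 to 69 mm above the tip. Origin at the tip, z to the knob; about 0.06 kg. Starts upright in the lid's 15 mm hole and through the bar, tip 14 mm, knob top 83 mm above the worktop; lifts straight out (35 mm), unloaded by the spring.
- pin_top (a point): Centre of the top face of the pin's knob.
- dish: Round steel parts dish, fixed to the worktop: 150 mm across the rim, 30 mm high, inner floor 4 mm above the worktop and about 130 mm across. Origin at the middle of its underside.
- screwdriver: Bystander: screwdriver 200 mm long, lying at the worktop's near edge; origin mid underside.
- file: Bystander: flat file with a wooden handle, 257 mm long, lying at the worktop's near edge; origin mid underside.
- punch: Bystander: steel drift punch 150 mm long, 11 mm thick, lying at the worktop's far edge; origin mid underside.

How it is judged (in metres and radians):
On the way:
1. the transit pin lies in the dish, let go (horizontal distance between each of pin, pin_top and dish below 0.073 m and height (world z) of each of pin, pin_top below 0.12 m and contact force between pin and the arm below 0.1 N and contact force between pin and the fingers below 0.1 N), for 0.2 s.
At the end, for the whole second after the job is handed in: The fingers hold the slide still (over 3 N) with the pointer within 5 mm of the rider's middle (the rider's width); the pin lies at rest inside the dish, both ends within 73 mm of its middle and under 40 mm above the worktop, touching neither robot nor slide (x of pointer in the frame of rider between -0.005 and 0.005 m and linear speed of draw_bar below 0.01 m/s and contact force between the fingers and draw_bar above 3 N and contact force between pin and draw_bar below 0.1 N and horizontal distance between each of pin, pin_top and dish below 0.073 m and height (world z) of each of pin, pin_top below 0.12 m and linear speed of pin below 0.02 m/s); the arm keeps its last pose, push and grip.
It fails at once if the screwdriver is disturbed (moved over 30 mm) (distance of screwdriver from where it was at the start of the episode above 0.03 m).
It fails at once if the file is disturbed (moved over 30 mm) (distance of file from where it was at the start of the episode above 0.03 m).
It fails at once if the punch is disturbed (moved over 30 mm) (distance of punch from where it was at the start of the episode above 0.03 m).
It also fails if it takes over 48 s, if anything falls off the work surface, if the arm or the gripper's body presses on something with over 40 N, if the wrist force passes 120 N, or if a joint passes its speed limit or range.

## Working session

There is one attempt and no reset: what is moved stays moved. The work goes in short steps, Python scripts to look and compute and a shell command to move; the robot and the scene stay as the last step left them, time stands still between calls to the robot, and variables do not carry over. Pictures are saved under pics/ and viewed, and the job is handed in when it is done.

```bash
ls; mkdir -p pics; cat > h.py <<'E'
import numpy as np, cv2
from cell import robot
def snap(n,f=None):
    s=robot.snapshot(n)
    if f: cv2.imwrite('pics/'+f,s['image'][:,:,::-1])
    return s
def ray(s,xy):
    h=s['image'].shape[0]; f=h/2/np.tan(np.radians(s['fov_y'])/2)
    d=np.array([(xy[0]-s['cx'])/f,(xy[1]-s['cy'])/f,1.])
    R=cv2.Rodrigues(np.array(s['rvec'],float))[0]; t=np.array(s['tvec'],float).ravel()
    return -R.T@t, R.T@d
def atz(s,xy,z):
    o,d=ray(s,xy); return o+d*(z-o[2])/d[2]
def proj(s,p):
    h=s['image'].shape[0]; f=h/2/np.tan(np.radians(s['fov_y'])/2)
    R=cv2.Rodrigues(np.array(s['rvec'],float))[0]; c=R@np.array(p)+np.array(s['tvec'],float).ravel()
    return c[:2]/c[2]*f+[s['cx'],s['cy']]
def tri(rs):
    A=np.zeros((3,3));b=np.zeros(3)
    for o,d in rs:
        d=d/np.linalg.norm(d);P=np.eye(3)-np.outer(d,d);A+=P;b+=P@o
    x=np.linalg.solve(A,b); return x,[np.linalg.norm((np.eye(3)-np.outer(d,d)/(d@d))@(x-o)) for o,d in rs]
E
python3 - <<'E'
from h import *
print(robot.state())
S={n:snap(n,n+'0.png') for n in('top','side','wrist')}
for n in S: print(n,{k:v for k,v in S[n].items() if k!='image'})
Z={'pin_top':.163,'handle':.175,'pointer':.106,'rider':.091,'dish':.08,'pin':.094,'tester':.08,'screwdriver':.08,'file':.08,'punch':.08,'draw_bar':.08}
for k in Z:
    L={}
    for n in('top','side'):
        r=robot.landmark_of(k,n)
        if r:
            xy=r[0]['xy'];L[n]=ray(S[n],xy)
            print(k,n,np.round(xy,1),round(r[0]['confidence'],2),np.round(atz(S[n],xy,Z[k]),4))
    if len(L)==2: print('   tri',tri(list(L.values())))
E
```

```text
pics
{'clock': 0.0, 'q': array([-4.95268018e+01,  2.20903927e+01,  3.79356550e-01, -2.92386898e-02,
       -6.84095437e+01, -1.48158360e+01]), 'joint_vel': array([ 0.01003176,  0.00646309,  0.0041045 ,  0.02996419,  0.02795502,
       -0.1201544 ]), 'effort': array([ 4.19445987e-04, -3.90667927e+01,  1.87408018e+01,  4.21987206e+00,
        1.09705466e-02, -1.93835481e-04]), 'ee_pos': array([ 0.27037007, -0.56282859,  0.22145994]), 'orientation': array([ 92.12029123,  89.87639572, 117.76686591]), 'wrist_force': array([-1.09709012, -1.21153406,  0.67776419]), 'torque': array([ 0.02178156, -0.01352159, -0.02986608]), 'finger_gap': 0.9983919313025353}
top {'fov_y': 56.793388850610306, 'cx': 325.8084218335124, 'cy': 243.87809327887933, 'rvec': array([ 2.14482314, -2.13736905,  0.16464993]), 'tvec': array([-0.11026964,  0.52492938,  0.92150127])}
side {'fov_y': 52.20904621057301, 'cx': 324.22339311541, 'cy': 242.60945776926474, 'rvec': array([ 0.05977542, -2.74573131,  1.51226539]), 'tvec': array([0.4889646 , 0.21093151, 0.86498318])}
wrist {'fov_y': 66.6715032601216, 'cx': 318.4502370452
[... 2084 characters left out ...]
file top [238.8 317.6] 0.74 [0.3675 0.0672 0.08  ]
file side [396.6 350.9] 0.72 [0.3738 0.0718 0.08  ]
   tri (array([0.37021938, 0.06761673, 0.07559348]), [np.float64(0.0027860175154439514), np.float64(0.002786017515443935)])
punch top [421.7 182.9] 0.56 [ 0.6508 -0.3115  0.08  ]
punch side [254.9 225.7] 0.74 [ 0.6562 -0.3018  0.08  ]
   tri (array([ 0.65583676, -0.31327341,  0.07251971]), [np.float64(0.002652712457893025), np.float64(0.0026527124578928996)])
draw_bar top [255.  214.3] 0.72 [0.5815 0.0403 0.08  ]
draw_bar side [268.4 336. ] 0.92 [0.5793 0.0484 0.08  ]
   tri (array([0.58168994, 0.04138192, 0.07364782]), [np.float64(0.0011796499151617151), np.float64(0.0011796499151615412)])
```

View pics/top0.png

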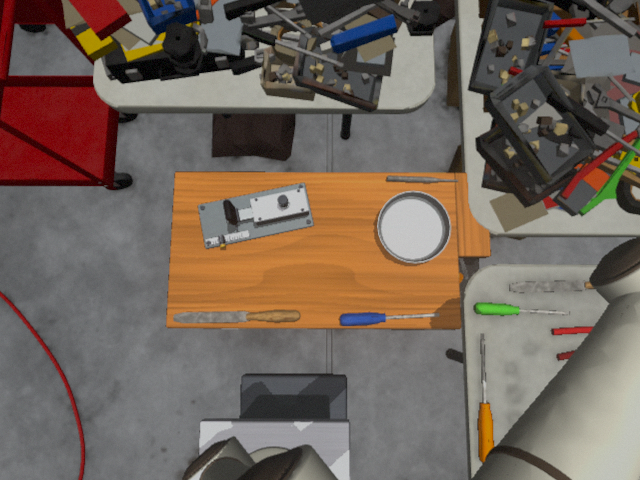

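View pics/side0.png

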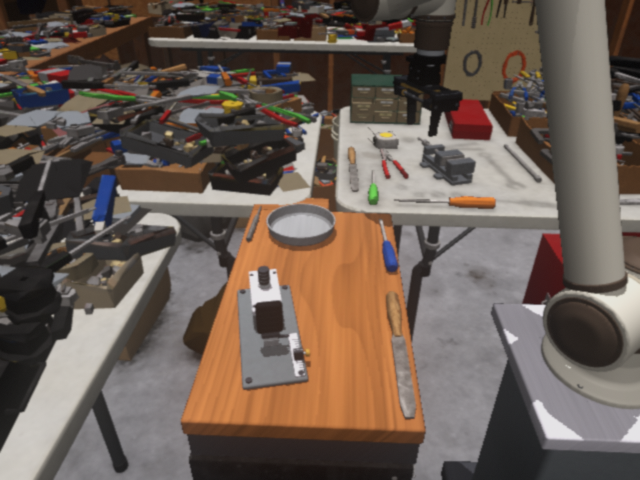

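```bash
python3 - <<'E'
import cv2
a=cv2.imread('pics/side0.png')[250:400,220:380]; cv2.imwrite('pics/side0c.png',cv2.resize(a,None,fx=3.7,fy=3.7,interpolation=cv2.INTER_CUBIC))
a=cv2.imread('pics/top0.png')[160:260,170:330]; cv2.imwrite('pics/top0c.png',cv2.resize(a,None,fx=5,fy=5,interpolation=cv2.INTER_CUBIC))
E
```

```text
(no output)
```

View pics/side0c.png

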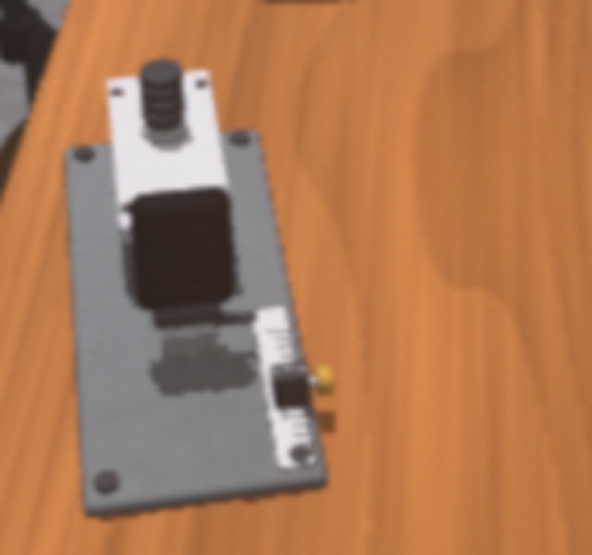

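View pics/top0c.png

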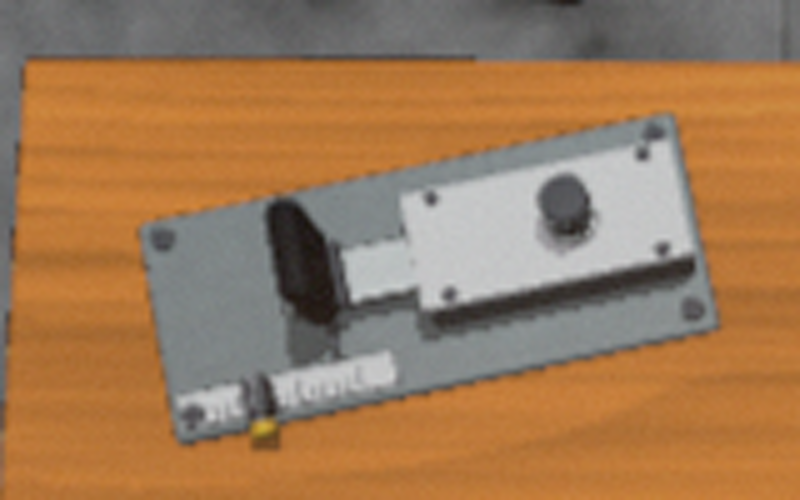

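```bash
python3 - <<'E'
from h import *
S={n:snap(n) for n in('top','side')}
for k,z in(('rider',.091),('pointer',.106)):
    for n in S:
        print(k,n,[(np.round(r['xy'],1),round(r['confidence'],2)) for r in robot.boxes_of(k,n)+robot.landmark_of(k,n)])
# tester corners
c=[(200,209),(206,248),(313,221),(306,184)]
P=[atz(S['top'],p,.088) for p in c];print(np.round(P,4), np.mean(P,0))
E
```

```text
rider top [(array([223.3, 239.5]), 0.54), (array([283.5, 204.2]), 0.37), (array([222.8, 239.3]), 0.6), (array([391.5, 318. ]), 0.5)]
rider side [(array([297.4, 351.3]), 0.44), (array([298.5, 355.2]), 0.47)]
pointer top [(array([232. , 211.8]), 0.7)]
pointer side [(array([270.3, 324.8]), 0.64), (array([291.5, 335.9]), 0.85)]
[[ 0.5906  0.154   0.088 ]
 [ 0.5085  0.1378  0.088 ]
 [ 0.5659 -0.0817  0.088 ]
 [ 0.6452 -0.0664  0.088 ]] [0.57754596 0.03591646 0.088     ]
```

The top view shows the tester at upper left: handle around (230,210), pin knob (282,199), rider with its brass screw (223,243). The dish is at (413,227). In the top view the tester's -x runs about left, with yaw about -76°. The networks' first rider reading landed on the tester instead, so I'll measure the rider again up close. Next I'll plan a wrist view.

```bash
cat >> h.py <<'E'
from scipy.spatial.transform import Rotation as Ro
def Rt(o): return Ro.from_euler('xyz',o,degrees=True).as_matrix()
def down(ydir):
    "tool R: x down, y along ydir (world xy)"
    x=np.array([0,0,-1.]);y=np.array([ydir[0],ydir[1],0.]);y/=np.linalg.norm(y)
    return np.column_stack([x,y,np.cross(x,y)])
def rows(p,R,p0=None,R0=None):
    s=robot.state()
    if p0 is None: p0=s['ee_pos']
    if R0 is None: R0=Rt(s['orientation'])
    w=np.degrees(Ro.from_matrix(R0.T@R).as_rotvec()); t=R0.T@(np.array(p)-p0)
    return np.round(w/30,3),np.round(t/.25,4)
def wcam(s,st=None):
    "make wrist snapshot look like a world camera"
    st=st or robot.state()
    T=np.eye(4);T[:3,:3]=Rt(st['orientation']);T[:3,3]=st['ee_pos']
    W=np.linalg.inv(T@np.array(s['mount']))
    s['rvec']=cv2.Rodrigues(W[:3,:3])[0].ravel();s['tvec']=W[:3,3];return s
E
python3 - <<'E'
from h import *
s=robot.state();print(np.round(Rt(s['orientation']),3))
for y in([-.2,.98],[.2,-.98]):
    R=down(y);print(np.round(R,2));
    c=R@np.array([-.162,0,-.085]);print('cam off',c)
    print(rows([.57,-.02,.30],R))
E
```

```text
[[ 0.    -0.433  0.901]
 [ 0.     0.901  0.433]
 [-1.     0.     0.   ]]
[[ 0.   -0.2   0.98]
 [ 0.    0.98  0.2 ]
 [-1.    0.    0.  ]]
cam off [-0.08328334 -0.0169966   0.162     ]
(array([ 0.471,  0.   , -0.   ]), array([-0.3097,  1.4406,  2.0205]))
[[ 0.    0.2  -0.98]
 [ 0.   -0.98 -0.2 ]
 [-1.    0.   -0.  ]]
cam off [0.08328334 0.0169966  0.162     ]
(array([-5.529,  0.   ,  0.   ]), array([-0.3097,  1.4406,  2.0205]))
```

```bash
python3 -m jog '[[[0.2,0,0,-0.4,0.3,0.4,-1],[0.38,0,0,-0.4,0.66,0.85,-1],[0.38,0,0,-0.4,0.66,0.85,-1],[0.38,0,0,-0.4,0.66,0.85,-1],[0.38,0,0,-0.4,0.66,0.85,-1],[0.38,0,0,-0.4,0.66,0.85,-1],[0.38,0,0,-0.4,0.66,0.85,-1]]]'
python3 - <<'E'
from h import *
print(rows([.52,-.10,.33],down([-.247,.969])))
E
```

```text
clock: 2.45
ee_pos: [0.3929, -0.3199, 0.3251]
orientation: [-36.2, 89.7, -21.6]
wrist_force: [0.0, -0.9, 1.0]
finger_gap: 1.002
(array([0.009, 0.008, 0.006]), array([-0.0189,  0.7233,  0.7136]))
```

```bash
python3 -m jog '[[[0,0,0,-0.02,0.4,0.4,-1],[0,0,0,-0.02,0.85,0.72,-1],[0,0,0,-0.02,0.98,0.72,-1],[0,0,0,-0.02,0.98,0.72,-1],[0,0,0,-0.02,0.98,0.72,-1],[0,0,0,-0.02,0.98,0.72,-1],[0,0,0,-0.02,0.98,0.72,-1],[0,0,0,-0.02,0.98,0.72,-1]]]'
python3 - <<'E'
from h import *
st=robot.state(); s=wcam(snap('wrist','w1.png'),st)
print(st['ee_pos'],st['joint_vel'])
Z={'pin_top':.163,'handle':.175,'pointer':.106,'rider':.091,'tester':.08}
for k,z in Z.items():
    for r in robot.landmark_of(k,'wrist')[:2]: print(k,np.round(r['xy'],1),round(r['confidence'],2),np.round(atz(s,r['xy'],z),4))
E
```

```text
clock: 3.25
ee_pos: [0.5051, -0.04, 0.327]
orientation: [-176.7, 89.9, -162.3]
wrist_force: [0.3, -0.0, 0.4]
finger_gap: 0.997
[ 0.5050912  -0.0400417   0.32704169] [-2.4087578  -0.82846158 -0.54557821  0.22742722 -0.29027292  0.42931149]
pin_top [312.1 309.3] 0.84 [ 0.5932 -0.0248  0.163 ]
pointer [406.  262.5] 0.72 [0.5398 0.0695 0.106 ]
pointer [ 68.6 273.8] 0.17 [ 0.6483 -0.297   0.106 ]
rider [432.6 254.3] 0.62 [0.5271 0.1012 0.091 ]
tester [367.7 280.4] 0.73 [0.5815 0.0406 0.08  ]
```

View pics/w1.png

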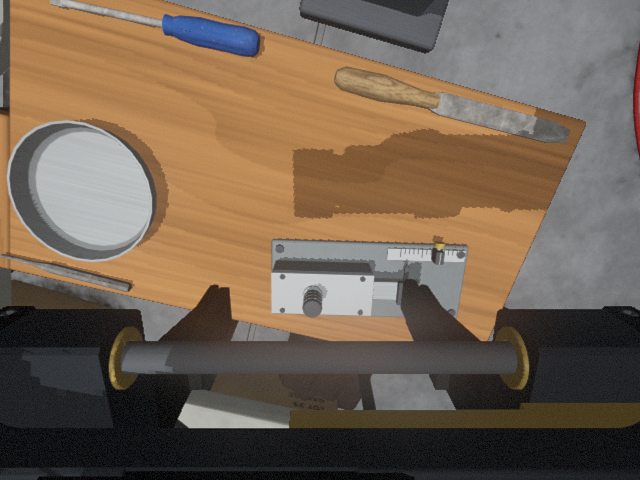

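```bash
python3 - <<'E'
from h import *
st=robot.state(); s=wcam(snap('wrist'),st)
a,b,c=[atz(s,p,.088) for p in((272,240),(467,246),(270,316))]
print(a,b,c,np.degrees(np.arctan2(*(b-a)[[1,0]])),np.linalg.norm(b-a),np.degrees(np.arctan2(*(c-a)[[1,0]])),np.linalg.norm(c-a))
y=np.degrees(np.arctan2(*Rt(st['orientation'])[:2,1][::-1]));print('tool y ang',y)
print(rows([.596,-.025,.205],down([-.247,.969])))
E
```

```text
[ 0.55724385 -0.08504216  0.088     ] [0.50898017 0.13587305 0.088     ] [ 0.654323   -0.06705949  0.088     ] 102.32385838121581 0.2261258789822702 10.494359169611647 0.09873062974536491
tool y ang 104.13283405673133
(array([-0.005,  0.   ,  0.   ]), array([ 0.4909, -0.0235,  0.3711]))
```

```bash
python3 -m jog '[[[0,0,0,0.1,0,0.2,-1],[0,0,0,0.3,-0.02,0.37,-1],[0,0,0,0.49,-0.02,0.37,-1],[0,0,0,0.49,-0.02,0.37,-1],[0,0,0,0.49,-0.02,0.37,-1],[0,0,0,0.49,-0.02,0.37,-1]]]'
python3 - <<'E'
from h import *
st=robot.state(); s=wcam(snap('wrist','w2.png'),st)
print(st['ee_pos'])
for p in([.0,0,0],): 
  for z in(.163,): 
    q=st['ee_pos'].copy();q[2]=z;print('tcp below',proj(s,q))
for k,z in {'pin_top':.163,'handle':.175,'rider':.091,'pointer':.106}.items():
    for r in robot.landmark_of(k,'wrist')[:2]: print(k,np.round(r['xy'],1),round(r['confidence'],2),np.round(atz(s,r['xy'],z),4))
E
```

```text
clock: 4.2
ee_pos: [0.5964, -0.0235, 0.2074]
orientation: [-24.4, 89.8, -10.1]
wrist_force: [0.7, 0.7, -0.1]
finger_gap: 0.995
[ 0.59643398 -0.02345055  0.20738168]
tcp below [319.63224353 271.82409608]
pin_top [322.1 265.2] 0.67 [ 0.5919 -0.0231  0.163 ]
handle [501.5 277.6] 0.88 [0.5691 0.078  0.175 ]
rider [500.5 193.3] 0.65 [0.5279 0.1025 0.091 ]
pointer [465.6 203.3] 0.72 [0.5403 0.0727 0.106 ]
```

View pics/w2.png

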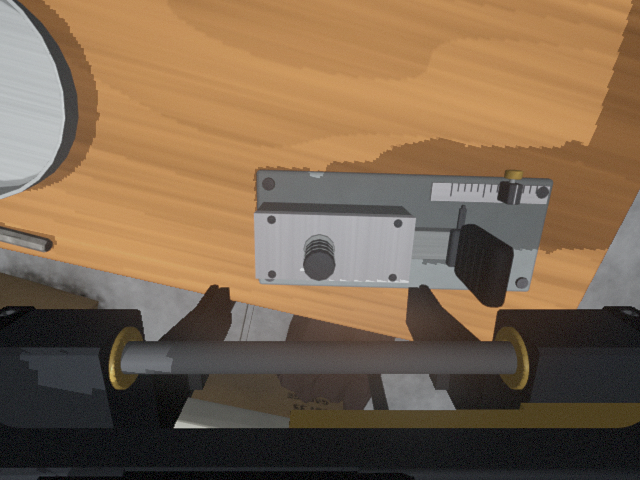

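The knob top is centred at (319,265), and the point under the TCP projects to (320,272). The pin is therefore about 3 mm nearer the robot than the TCP. I'll shift by that much, go down and grip.

```bash
python3 -m jog '[[[0,0,0,0.12,0,-0.012,-1],[0,0,0,0.24,0,-0.012,-1],[0,0,0,0.285,0,-0.012,-1],[0,0,0,0.285,0,-0.012,-1],[0,0,0,0.285,0,-0.012,1],[0,0,0,0.285,0,-0.012,1],[0,0,0,0.285,0,-0.012,1],[0,0,0,0.285,0,-0.012,1],[0,0,0,0.285,0,-0.012,1],[0,0,0,0.285,0,-0.012,1],[0,0,0,0.285,0,-0.012,1],[0,0,0,0.285,0,-0.012,1]]]'
```

```text
clock: 5.65
ee_pos: [0.5928, -0.0236, 0.1338]
orientation: [-160.6, 90.0, -146.3]
wrist_force: [-0.6, 0.4, -0.2]
finger_gap: 0.359
```

```bash
python3 -m jog '[[[0,0,0,0,0,0,1],[0,0,0,0,0,0,1],[0,0,0,0,0,0,1],[0,0,0,0,0,0,1]]]'
```

```text
clock: 6.05
ee_pos: [0.5928, -0.0236, 0.1338]
orientation: [-176.1, 90.0, -161.9]
wrist_force: [-0.6, -0.1, -0.4]
finger_gap: 0.217
```

```bash
python3 -m jog '[[[0,0,0,0,0,0,1],[0,0,0,-0.05,0,0,1],[0,0,0,-0.1,0,0,1],[0,0,0,-0.16,0,0,1],[0,0,0,-0.24,0,0,1],[0,0,0,-0.36,0,0,1],[0,0,0,-0.44,0,0,1],[0,0,0,-0.44,0,0,1],[0,0,0,-0.44,0,0,1]]]'
python3 - <<'E'
from h import *
snap('side','s3.png'); snap('wrist','w3.png')
a=cv2.imread('pics/s3.png')[150:400,180:420]; b=cv2.resize(a,None,fx=2.3,fy=2.3);c=cv2.resize(cv2.imread('pics/w3.png'),(0,0),fx=.35,fy=.35)
o=np.zeros((575,800,3),np.uint8);o[:b.shape[0],:b.shape[1]]=b;o[:c.shape[0],560:560+c.shape[1]]=c;cv2.imwrite('pics/c3.png',o)
E
```

```text
clock: 6.95
ee_pos: [0.5927, -0.0235, 0.2445]
orientation: [23.6, 89.9, 37.8]
wrist_force: [-0.5, -0.4, -1.4]
finger_gap: 0.223
```

View pics/c3.png

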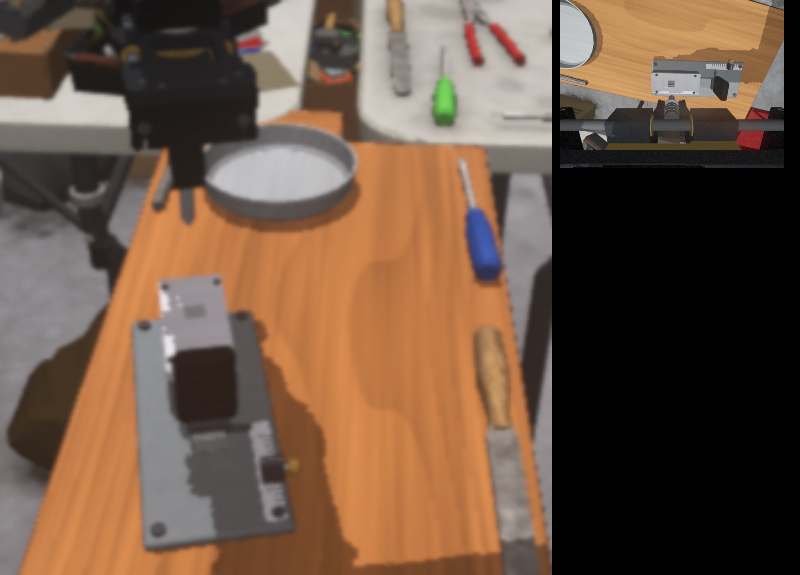

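The pin is out and held, with its tip visible about 40 mm below the jaws at about (188,215) in the crop. Next I'll carry it over the dish, turning the wrist on the way.

```bash
python3 -m jog '[[[0.15,0,0,-0.06,-0.1,-0.05,1],[0.35,0,0,-0.06,-0.25,-0.12,1],[0.55,0,0,-0.06,-0.42,-0.18,1],[0.75,0,0,-0.06,-0.6,-0.25,1],[0.9,0,0,-0.06,-0.78,-0.32,1],[1,0,0,-0.06,-0.92,-0.38,1],[1,0,0,-0.06,-0.99,-0.4,1],[1,0,0,-0.06,-0.99,-0.4,1],[1,0,0,-0.06,-0.99,-0.4,1]]]'
python3 -m jog '[[[0,-0.2,0,0,0,0,1],[0,-0.45,0,0,0,0,1],[0,-0.7,0,0,0,0,1],[0,-0.9,0,0,0,0,1],[0,-1,0,0,0,0,1],[0,-1,0,0,0,0,1]]]'
python3 -m jog '[[[0,-0.2,0,0,0,0,1],[0,-0.34,0,0,0,0,1],[0,-0.34,0,0,0,0,1],[0,-0.34,0,0,0,0,1]]]'
python3 - <<'E'
from h import *
snap('top','t4.png');snap('side','s4.png')
a=cv2.resize(cv2.imread('pics/s4.png')[130:330,180:420],None,fx=1.66,fy=1.66);b=cv2.resize(cv2.imread('pics/t4.png')[120:320,330:570],None,fx=1.66,fy=1.66)
cv2.imwrite('pics/c4.png',np.hstack([a,b]))
st=robot.state();R=Rt(st['orientation']);print(R.round(3),st['q'].round(1));tip=st['ee_pos']+R@[.042,0,0];print('tip',tip)
E
```

```text
clock: 7.95
ee_pos: [0.5567, -0.2878, 0.2577]
orientation: [167.6, 89.9, 151.9]
wrist_force: [0.2, 0.2, -0.7]
finger_gap: 0.222
clock: 8.55
ee_pos: [0.5549, -0.2859, 0.2578]
orientation: [0.0, 60.2, -15.6]
wrist_force: [0.7, -1.1, -1.1]
finger_gap: 0.222
clock: 8.95
ee_pos: [0.5578, -0.2878, 0.2594]
orientation: [-0.1, 49.9, -15.7]
wrist_force: [1.2, 0.4, -0.3]
finger_gap: 0.218
[[ 0.623  0.271  0.734]
 [-0.175  0.963 -0.206]
 [-0.763 -0.     0.647]] [ -11.5    5.2  -32.1   12.4  -12.7 -105.3]
tip [ 0.58510716 -0.29554414  0.22848999]
```

View pics/c4.png

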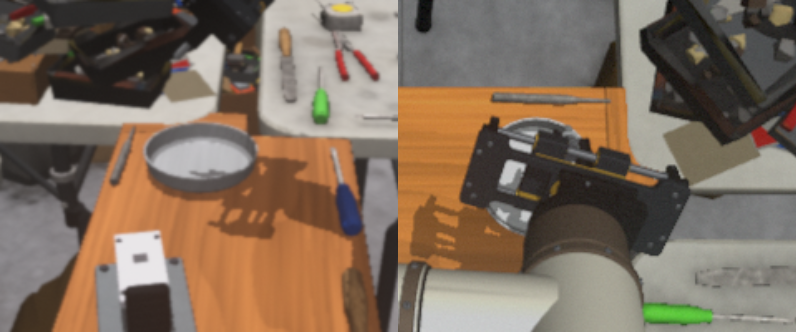

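The wrist is near its q5 limit (-12.7° against -9.1°), and going lower would push it closer. I'll reduce the tilt to about 20°, set the tip near the floor and let the pin topple towards the robot inside the dish.

```bash
python3 -m jog '[[[0,0.2,0,0,0,0,1],[0,0.45,0,0,0,0,1],[0,0.67,0,0,0,0,1],[0,0.67,0,0,0,0,1],[0,0.67,0,0,0,0,1]]]'
python3 - <<'E'
from h import *
st=robot.state();R=Rt(st['orientation']);print(R.round(3),st['q'].round(1))
f=R[:2,2]/np.linalg.norm(R[:2,2]);tip=np.array([.556+.028*f[0],-.288+.028*f[1],.088])
p=tip-R[:,0]*.041;print(p,rows(p,R),rows(p+[0,0,.03],R))
E
```

```text
clock: 9.55
ee_pos: [0.558, -0.2881, 0.2586]
orientation: [0.1, 69.8, -15.6]
wrist_force: [-1.4, -0.2, -1.4]
finger_gap: 0.217
[[ 0.332  0.271  0.903]
 [-0.093  0.962 -0.255]
 [-0.939  0.001  0.345]] [-11.9  11.5 -12.6   1.8 -45.8 -94.8]
[ 0.56933044 -0.29180241  0.1264853 ] (array([0., 0., 0.]), array([ 0.5127, -0.0025, -0.1373])) (array([0., 0., 0.]), array([ 0.4   , -0.0024, -0.0959]))
```

```bash
python3 -m jog '[[[0,0,0,0.1,0,0,1],[0,0,0,0.22,0,-0.04,1],[0,0,0,0.36,0,-0.09,1],[0,0,0,0.44,0,-0.11,1],[0,0,0,0.47,0,-0.12,1],[0,0,0,0.49,0,-0.13,1],[0,0,0,0.49,0,-0.13,1]]]'
python3 - <<'E'
from h import *
snap('wrist','w5.png');snap('side','s5.png')
b=cv2.resize(cv2.imread('pics/s5.png')[160:290,200:400],None,fx=2.5,fy=2.5);a=cv2.resize(cv2.imread('pics/w5.png'),None,fx=.45,fy=.45)
o=np.zeros((325,800,3),np.uint8);o[:,:500]=b;o[:a.shape[0],500:500+a.shape[1]]=a;cv2.imwrite('pics/c5.png',o)
print(robot.state()['q'].round(1))
E
```

```text
clock: 10.25
ee_pos: [0.5678, -0.2912, 0.1329]
orientation: [-0.0, 69.9, -15.7]
wrist_force: [0.3, 0.2, -0.6]
finger_gap: 0.218
[-12.   19.5 -21.6   2.7 -28.7 -95.8]
```

View pics/c5.png

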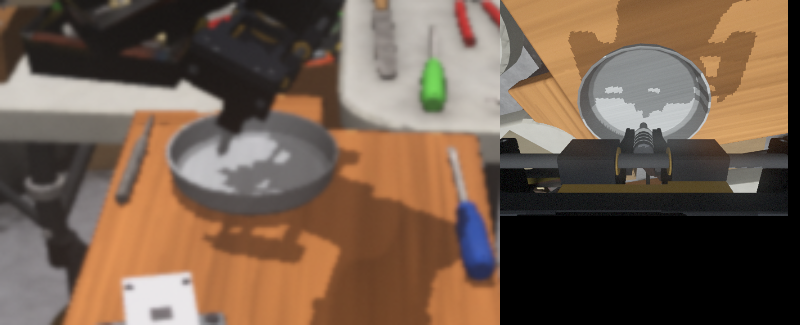

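```bash
python3 -m jog '[[[0,0,0,0.015,0,-0.005,1],[0,0,0,0.03,0,-0.011,1],[0,0,0,0.03,0,-0.011,1],[0,0,0,0.03,0,-0.011,1]]]'; python3 -m jog '[[[0,0,0,0,0,0,0.2],[0,0,0,0,0,0,0],[0,0,0,0,0,0,-0.2],[0,0,0,0,0,0,-0.2],[0,0,0,0,0,0,-0.2],[0,0,0,0,0,0,-0.2],[0,0,0,0,0,0,-0.2]]]'
python3 - <<'E'
from h import *
snap('wrist','w6.png');snap('side','s6.png')
b=cv2.resize(cv2.imread('pics/s6.png')[160:290,200:400],None,fx=2.5,fy=2.5);a=cv2.resize(cv2.imread('pics/w6.png'),None,fx=.45,fy=.45)
o=np.zeros((325,800,3),np.uint8);o[:,:500]=b;o[:a.shape[0],500:500+a.shape[1]]=a;cv2.imwrite('pics/c6.png',o)
E
```

```text
clock: 10.75
ee_pos: [0.568, -0.2913, 0.1246]
orientation: [-0.0, 69.9, -15.7]
wrist_force: [-0.3, -0.6, -0.4]
finger_gap: 0.221
clock: 11.45
ee_pos: [0.568, -0.2913, 0.1246]
orientation: [-0.0, 69.9, -15.7]
wrist_force: [0.2, -0.0, -0.6]
finger_gap: 0.592
```

View pics/c6.png

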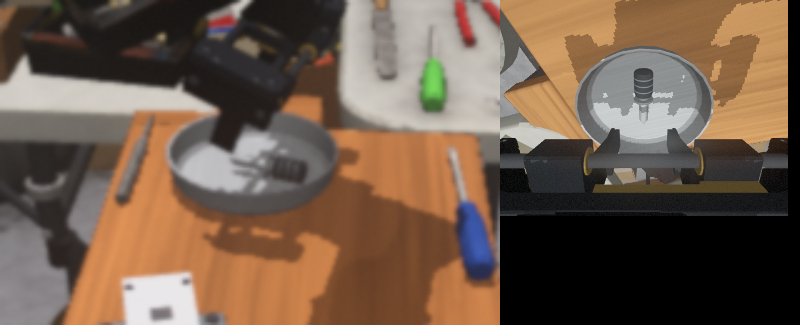

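The pin toppled as planned and lies in the dish, knob at about (290,170) in the side crop. I'll lift off and return to the handle.

```bash
python3 -m jog '[[[0,0,0,-0.08,0,0.03,-0.2],[0,0,0,-0.2,0,0.07,-0.2],[0,0,0,-0.35,0,0.13,-0.2],[0,0.3,0,-0.5,0,0.18,-0.2],[0,0.67,0,-0.53,0,0.19,0],[0,0.67,0,-0.53,0,0.19,0],[0,0.67,0,-0.53,0,0.19,0],[0,0.67,0,-0.53,0,0.19,0]]]'
python3 - <<'E'
from h import *
R=down([-np.sin(np.radians(13.5)),np.cos(np.radians(13.5))])
print(rows([.56,-.06,.27],R))
s=snap('side','s7.png')
print([ (k,robot.landmark_of(k,'side')[:1]) for k in('pin','pin_top')], [ (k,robot.landmark_of(k,'top')[:1]) for k in('pin','pin_top') if 0])
E
```

```text
clock: 12.35
ee_pos: [0.567, -0.2908, 0.2639]
orientation: [150.2, 89.9, 134.5]
wrist_force: [-0.4, 0.8, -0.1]
finger_gap: 0.503
(array([-0.975, -0.001, -0.001]), array([-0.0239,  0.8811, -0.2778]))
[('pin', [{'xy': [322.8, 279.8], 'confidence': 0.63}]), ('pin_top', [{'xy': [318.3, 229.1], 'confidence': 0.55}])] []
```

```bash
python3 -m jog '[[[-0.1,0,0,0,0.1,-0.03,0],[-0.3,0,0,0,0.25,-0.08,0],[-0.55,0,0,0,0.42,-0.13,0],[-0.75,0,0,0,0.6,-0.19,0],[-0.9,0,0,0,0.75,-0.24,0],[-0.97,0,0,-0.02,0.88,-0.28,0],[-0.97,0,0,-0.02,0.88,-0.28,0],[-0.97,0,0,-0.02,0.88,-0.28,0]]]'
python3 - <<'E'
from h import *
st=robot.state();w=wcam(snap('wrist','w8.png'),st);t=snap('top','t8.png');s=snap('side','s8.png');S={'wrist':w,'top':t,'side':s}
print(st['ee_pos'])
for k,z in {'handle':.175,'pointer':.106,'rider':.091,'pin':.09,'pin_top':.094}.items():
  for n in S:
    for r in robot.landmark_of(k,n)[:1]: print(k,n,np.round(r['xy'],1),round(r['confidence'],2),np.round(atz(S[n],r['xy'],z),4))
E
```

```text
clock: 13.3
ee_pos: [0.5587, -0.0597, 0.2708]
orientation: [-8.8, 89.9, 4.7]
wrist_force: [0.4, -0.3, -0.4]
finger_gap: 0.5
[ 0.55868785 -0.059676    0.27084962]
handle wrist [485. 298.] 0.82 [0.5705 0.0762 0.175 ]
handle top [225.8 203.9] 0.46 [0.5801 0.0804 0.175 ]
handle side [263.9 301.2] 0.82 [0.5776 0.0762 0.175 ]
pointer wrist [ 54.4 253.5] 0.36 [ 0.6475 -0.2977  0.106 ]
pointer top [237.6 227.8] 0.55 [0.5475 0.0706 0.106 ]
pointer side [290.4 335. ] 0.89 [0.5406 0.072  0.106 ]
rider wrist [489.7 227.1] 0.74 [0.5288 0.1034 0.091 ]
rider top [223.5 239.4] 0.52 [0.5261 0.1018 0.091 ]
rider side [293.9 222.3] 0.68 [ 0.5688 -0.3031  0.091 ]
pin wrist [ 71.5 175.5] 0.62 [ 0.5731 -0.2942  0.09  ]
pin top [415.  220.3] 0.81 [ 0.5677 -0.293   0.09  ]
pin side [292.5 224.4] 0.46 [ 0.5713 -0.2954  0.09  ]
pin_top wrist [ 95.6 106. ] 0.7 [ 0.5056 -0.2731  0.094 ]
pin_top top [406.5 249.7] 0.57 [ 0.5056 -0.2732  0.094 ]
pin_top side [321.6 229.7] 0.78 [ 0.506  -0.2696  0.094 ]
```

View pics/w8.png

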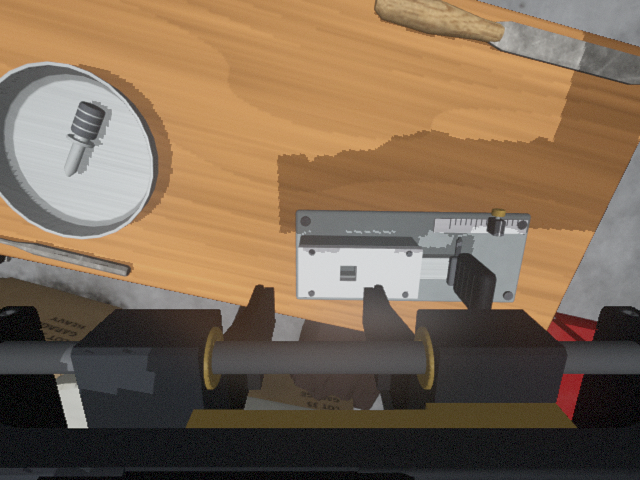

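The rider is at about (0.528, 0.1025) in both the top and wrist views. The pin ends are 52 mm and 18 mm from the dish middle, so it is well inside. Now to hover over the handle.

```bash
python3 -m jog '[[[0,0,0,0.05,0.12,0.05,0],[0,0,0,0.1,0.3,0.12,0],[0,0,0,0.2,0.46,0.17,0],[0,0,0,0.24,0.517,0.187,0],[0,0,0,0.24,0.517,0.187,0],[0,0,0,0.24,0.517,0.187,0],[0,0,0,0.24,0.517,0.187,0]]]'
python3 - <<'E'
from h import *
st=robot.state();w=wcam(snap('wrist','w9.png'),st)
print(st['ee_pos'])
q=st['ee_pos'].copy();q[2]=.175;print(proj(w,q))
for k,z in {'handle':.175,'pointer':.106,'rider':.091}.items():
    for r in robot.landmark_of(k,'wrist')[:1]: print(k,np.round(r['xy'],1),round(r['confidence'],2),np.round(atz(w,r['xy'],z),4))
E
```

```text
clock: 14.9
ee_pos: [0.5755, 0.0753, 0.2115]
orientation: [-4.7, 89.9, 8.6]
wrist_force: [-0.8, 0.3, 0.8]
finger_gap: 0.503
[0.57553258 0.0753195  0.21148346]
[319.59416232 277.00960721]
handle [325.1 270.3] 0.85 [0.5706 0.0775 0.175 ]
pointer [328.8 193.9] 0.96 [0.538  0.0735 0.106 ]
```

View pics/w9.png

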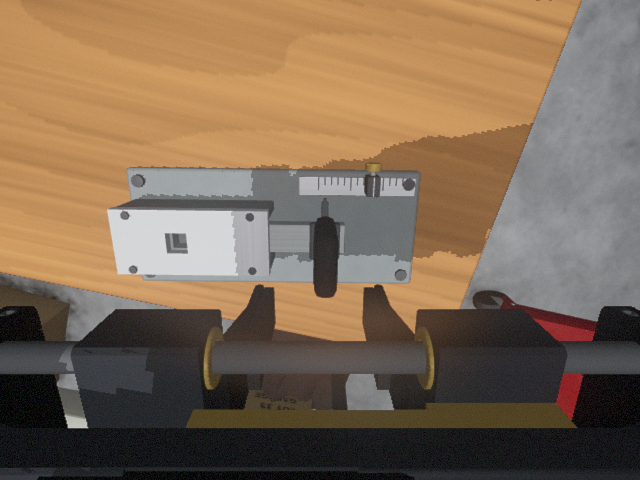

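```bash
python3 -m jog '[[[0,0,0,0.1,0.006,-0.008,0],[0,0,0,0.2,0.006,-0.008,0],[0,0,0,0.28,0.006,-0.008,0],[0,0,0,0.28,0.006,-0.008,0],[0,0,0,0.28,0.006,-0.008,1],[0,0,0,0.28,0.006,-0.008,1],[0,0,0,0.28,0.006,-0.008,1],[0,0,0,0.28,0.006,-0.008,1],[0,0,0,0.28,0.006,-0.008,1],[0,0,0,0.28,0.006,-0.008,1],[0,0,0,0.28,0.006,-0.008,1]]]'
python3 - <<'E'
from h import *
st=robot.state();w=wcam(snap('wrist','w10.png'),st);print(st['ee_pos'],st['wrist_force'])
a,b=atz(w,(372,185),.106),0
for k,z in {'pointer':.106,'rider':.091}.items():
    for r in robot.landmark_of(k,'wrist')[:1]: print(k,np.round(r['xy'],1),round(r['confidence'],2),np.round(atz(w,r['xy'],z),4))
cv2.imwrite('pics/w10c.png',cv2.resize(cv2.imread('pics/w10.png')[100:300,200:460],None,fx=3,fy=3))
E
```

```text
clock: 16.2
ee_pos: [0.5728, 0.0788, 0.1412]
orientation: [51.6, 89.8, 64.9]
wrist_force: [-2.9, 5.5, 2.6]
finger_gap: 0.159
[0.57282244 0.07883295 0.14121193] [-2.91763159  5.53329089  2.60905742]
pointer [320.  224.3] 0.69 [0.5411 0.0716 0.106 ]
rider [377.9 206.9] 0.6 [0.5267 0.1036 0.091 ]
```

View pics/w10c.png

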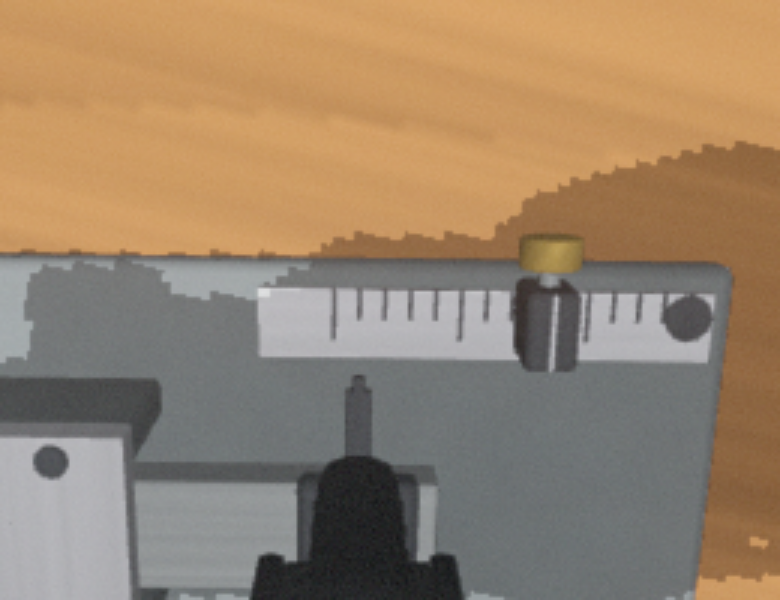

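The handle is gripped (opening about 14 mm). In the crop the pointer tip is at column 360 and the rider's white mid-line at 552, which is about 35 mm of draw. I'll pull 34 mm gradually and look.

```bash
python3 -m jog '[[[0,0,0,0,0,0,1],[0,0,0,0,0,0,1],[0,0,0,0,0.01,0,1],[0,0,0,0,0.03,0,1],[0,0,0,0,0.055,0,1],[0,0,0,0,0.08,0,1],[0,0,0,0,0.105,0,1],[0,0,0,0,0.125,0,1],[0,0,0,0,0.136,0,1],[0,0,0,0,0.136,0,1],[0,0,0,0,0.136,0,1]]]'
python3 - <<'E'
from h import *
st=robot.state();w=wcam(snap('wrist','w11.png'),st);print(st['ee_pos'],st['wrist_force'],st['finger_gap'])
cv2.imwrite('pics/w11c.png',cv2.resize(cv2.imread('pics/w11.png')[160:260,250:370],None,fx=6,fy=6))
E
```

```text
clock: 17.45
ee_pos: [0.5664, 0.1078, 0.1412]
orientation: [-69.8, 89.8, -56.5]
wrist_force: [4.8, -9.8, 0.4]
finger_gap: 0.158
[0.56635405 0.10778993 0.14119235] [ 4.80636563 -9.83043865  0.38220978] 0.15841127576977165
```

View pics/w11c.png

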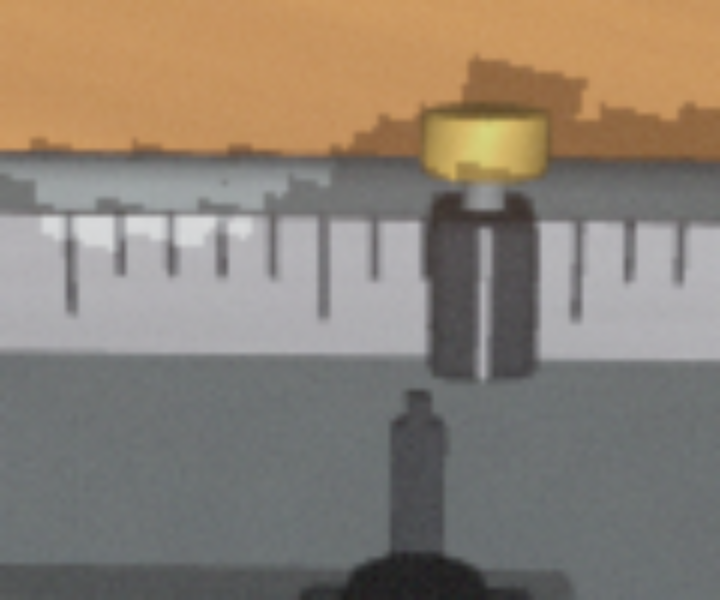

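The pointer is at column 417 and the mid-line at 484, on a rider 108 px wide: 6.2 mm short, from arm compliance under the spring load. I'll add that.

```bash
python3 -m jog '[[[0,0,0,0,0.01,0,1],[0,0,0,0,0.02,0,1],[0,0,0,0,0.027,0,1],[0,0,0,0,0.027,0,1],[0,0,0,0,0.027,0,1],[0,0,0,0,0.027,0,1],[0,0,0,0,0.027,0,1]]]'
python3 - <<'E'
from h import *
st=robot.state();w=wcam(snap('wrist','w12.png'),st);print(st['ee_pos'],st['wrist_force'],st['finger_gap'])
cv2.imwrite('pics/w12c.png',cv2.resize(cv2.imread('pics/w12.png')[160:260,250:370],None,fx=6,fy=6))
E
```

```text
clock: 18.2
ee_pos: [0.565, 0.114, 0.1412]
orientation: [-69.4, 89.7, -56.1]
wrist_force: [6.3, -9.9, -0.9]
finger_gap: 0.157
[0.5649561  0.11403776 0.14119459] [ 6.31013383 -9.86390349 -0.87240797] 0.15747066998153955
```

View pics/w12c.png

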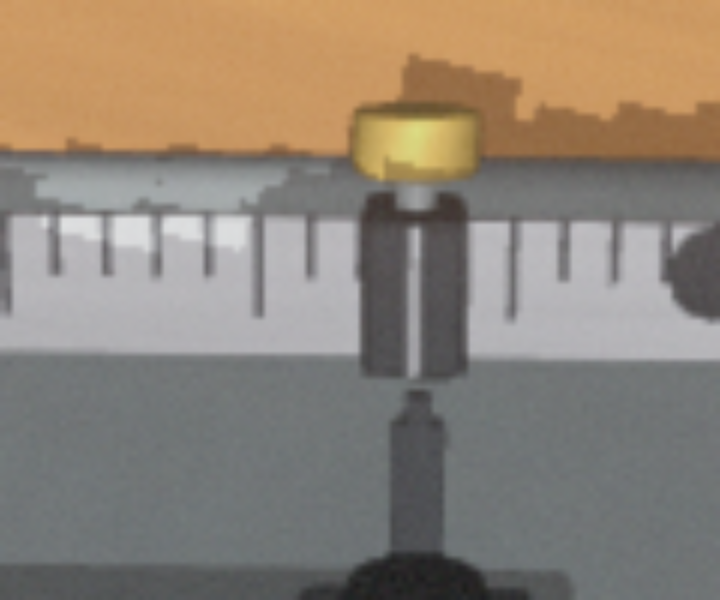

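The pointer (417) now meets the rider's mid-line (414), within about 0.3 mm. I'll hold briefly and check for creep and the pin before handing in.

```bash
python3 -m jog '[[[0,0,0,0,0,0,1],[0,0,0,0,0,0,1],[0,0,0,0,0,0,1],[0,0,0,0,0,0,1],[0,0,0,0,0,0,1],[0,0,0,0,0,0,1]]]'
python3 - <<'E'
from h import *
snap('wrist','w13.png');S={'top':snap('top','t13.png'),'side':snap('side','s13.png')}
for k,z in {'pin':.09,'pin_top':.094}.items():
  for n in S:
    for r in robot.landmark_of(k,n)[:1]: p=atz(S[n],r['xy'],z);print(k,n,round(r['confidence'],2),p.round(3),round(np.hypot(p[0]-.556,p[1]+.287),3))
a=cv2.resize(cv2.imread('pics/w13.png')[160:260,250:370],None,fx=3,fy=3);b=cv2.resize(cv2.imread('pics/s13.png')[180:410,200:440],(313,300))
cv2.imwrite('pics/c13.png',np.hstack([a,b]))
E
```

```text
clock: 18.85
ee_pos: [0.565, 0.114, 0.1412]
orientation: [-69.4, 89.7, -56.1]
wrist_force: [5.1, -10.4, -0.1]
finger_gap: 0.16
pin top 0.62 [ 0.562 -0.29   0.09 ] 0.007
pin_top top 0.73 [ 0.503 -0.274  0.094] 0.054
```

View pics/c13.png

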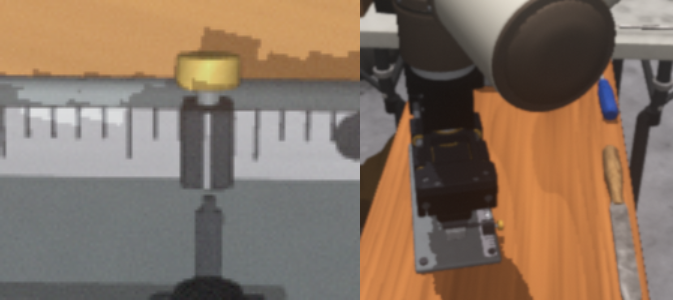

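The pointer is still at column 208 against the mid-line at 207, with no creep. The pin is in the dish, and the file and screwdriver look untouched. I'll hand in now.

```bash
python3 -c "
from cell import robot
print(robot.sign_off())"
```

```text
the job is handed in; nothing more can be done
None
```

The tester is ready for a reading and I handed the job in at about 19 s; no verdict came back. The transit pin is in the dish, and the gripper is holding the slide against the spring with the pointer at the rider.

**Last checks:**
- **Pointer:** it stood within about 0.3 mm of the rider's mid-line and did not move over 0.6 s. The wrist force was about 11.5 N against the spring, and the jaws were closed to about 14 mm, the handle's thickness.
- **Pin:** its ends were about 7 mm and 54 mm from the dish middle.
- **Bystanders:** the file and screwdriver looked undisturbed in the last side view. I did not check the punch again after placing the pin, though the arm never went near it.

**What did not go as planned or disagreed:**
- I meant to lay the pin down at about 40° tilt, but the wrist came too near its q5 limit. I set it at 20° and let it topple inside the dish.
- The first pull stopped 6 mm short because the arm gave under the spring, so I pulled again to line it up.
- Some readings from the trained networks were wrong: the first rider position, and a few for the pin and pointer. I dropped these after comparing them with other views.
- The wrist camera read about 4 mm nearer the robot than the other cameras for the pin and handle.
- In the last side view the arm hid the dish, so the final pin check rests on the top camera alone.

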